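# Drying a sample tube: tube on the peg, gas valve a quarter turn open

## Robot

A 6-joint arm with a two-finger parallel gripper is mounted at the origin on the work surface. World frame = base frame: x ahead of the robot, y to its left, z up, the work surface at z = 0. Lengths are in m, angles in rad, forces in N, time in s.
With the tool pointing down it reaches from about 0.25 to 0.775 m from the base axis. Payload 4 kg.
Tool frame: the origin (TCP) lies on the centre line of the jaws, within the pads' length; the fingertips stand 14 mm ahead of it and the grasp point (between the pads) lies 5 mm behind it (robot.tcp_to_tips is the distance from the TCP to the fingertips, in m); z points along the fingers, y is the line along which they close (so a half turn about z gives the same grasp; the last joint's range is limited). The gripper opens to 94 mm and grips with 3 to 60 N. Pads are 16 mm wide; open, the fingers measure 119 mm over their backs; the gripper's body (75 mm by 177 mm) begins 78 mm behind the grasp point.
Start: joints at [1.132, 0.087, 1.371, -0, 1.684, -0.103], TCP at [0.181, 0.519, 0.22] pointing down, gripper open.
Joint ranges: [-3.1, 3.1], [-0.76, 2.03], [0.27, 2.55], [-1.08, 4.22], [0.17, 2.65], [-2.57, 2.57]. Speed limits (rad/s): [2.79, 2.79, 3.14, 3.14, 3.14, 3.14].

## Interface

Orientations are given as [roll, pitch, yaw] about the fixed x, y, z axes, in that order (R = Rz(yaw) Ry(pitch) Rx(roll)).
In Python, from bench import robot gives the robot as it stands.
- The arm moves only by the tool carry_out, never from a script. Its argument "increments" is a list of rows, each a list of 3 entries, a list of its own where there are three numbers: the closure in counts, from 0 (fully open) to 255 (shut), then the shift along the tool's x, y, z in mm, then the turn about the tool's z in degrees. In form: [[fingers, [dx, dy, dz], twist], ...]. A call has 1 to 8 rows; each row shifts and turns the commanded pose from where the row before left it, along the tool's axes as they then stand; what a row does not reach is not made up. A row lasts 1/10 s, in which the tool goes at most 50 mm and 8.59 degrees, less where a joint would pass 70% of its speed; a pose out of reach is approached as far as the arm can. A call with a gripper value outside its range is refused whole. The fingers move at their own pace and stop on an object; the grip force is fixed at half the most. Time passes only in rows, so rows that do not move let the fingers close. It gives the time, the measured TCP pose, the force, the opening and the grip force at its end, in the units of the state.
- robot.get_obs(): the state, without advancing time (a new reading comes with each control period).
- robot.snapshot(name): name is "scene" or "side" or "wrist"; returns the picture (400x640x3 uint8, blue, green, red); there is no depth.
- robot.get_calibration(name): a dict with "vfov" (degrees; the focal length in pixels is half the picture's height over the tangent of half this angle, whatever the lens; pixels are square), "cx", "cy" (the principal point, pixels), "k1" (the pictures are not rectified: a ray, as slopes to the right and down, at radius r is drawn at 1 + k1 r^2 times it, then the intrinsics apply), "T" (4x4, takes a point from camera to world coordinates). Camera axes: x right, y down, z forward; pixel columns grow to the right and rows downward; lengths in m; the calibration is good to about 2 mm. A picture is of the moment at which its call begins: read the wrist's pose just before it. get_calibration takes no time and is no camera call; for the wrist camera it gives the pose at the moment of the call.
- robot.close_job(): hands the job in; it is judged then, once.
The state is a dict: "time": time; "joint_positions": joint angles; "qvel": joint speeds; "joint_torque": joint torques, N m; "tool_pos": TCP position; "ee_rot": TCP orientation; "wrist_force": force on the tool from outside, world axes, zero at the start; "wrist_torque": the same for the moment, N m; "width": finger opening in m; "finger_force": force on a finger pad.
Only numpy, scipy, OpenCV 4.12 (cv2) and the standard library are available. Lean on these libraries where they do the work, as an engineer would, in place of code of your own. Each camera call takes 0.05 s, during which the arm holds its last target. There are 200 camera calls.

## Task

Take the amber sample tube out of its blue cradle, turn it mouth down and lower it over the drying peg of the grey station until its rim stands on the plate, and let go of it there without dropping it. Then turn the black wing of the gas valve clockwise until it seats, back it off a quarter turn and keep hold of the wing there: the job finishes while you are still gripping it. Leave the vial and the beaker where they are.

Things in the scene. Friction and masses are not known exactly. Their poses are not given: they have to be found in the camera images.
- tube: Amber glass sample tube, one end open, 110 mm long, 34 mm outside diameter, 28 mm bore, about 60 g (balance point 46 mm from the closed end), blue band near the closed end. Origin: centre of the outside of the closed end; z axis along the tube to the mouth. Starts lying level in the cradle, closed end roughly towards the robot, axis 45 mm above the table, sides free for fingers.
- tube_mouth (a point): Centre of the tube's open rim, 110 mm from the origin of the tube along its z axis.
- cradle: Fixed blue plastic cradle for the tube: foot 85 x 70 mm, 10 mm thick, and two narrow V saddles under the tube, 34 and 90 mm from its closed end, which do not stand out sideways past the tube. Its x axis runs along the lying tube towards the mouth.
- station: Fixed drying station, on a grey plate 120 x 250 mm and 12 mm thick; origin at the centre of the plate's underside. The drying peg stands 80 mm along +y of its origin, the gas valve 80 mm along -y (aluminium block 56 x 56 mm with a white round dial of 68 mm whose top is 50 mm above the table).
- peg_foot (a point): Where the axis of the drying peg meets the top of the plate, 12 mm above the table. The peg is a bare steel pin of 12 mm diameter, 60 mm tall, with a tapered tip. A tube fully home stands with its rim on the plate round the peg.
- peg_tip (a point): Top of the drying peg, 72 mm above the table.
- valve (a joint): Angle of the valve screw in rad: 0 is seated (a hard stop), growing as it is opened, counter-clockwise seen from above. It turns with light friction (about 0.04 N m), stays where it is left and does not rise or sink. It starts 0.8 to 2.2 open; it can open to 3.2.
- wing: Black wing of the valve screw, a flat upright bar 44 mm long (its x axis), 12 mm thick (its y axis) and 30 mm high, from 62 to 92 mm above the table, on a brass stem of 14 mm; origin at the centre of its underside. A white line on its top runs to its +x end: over the red mark on the dial (+x of the station) when seated, over the green mark (+y of the station) when a quarter turn open.
- wing_grip (a point): Point on the screw's axis at the height to grip the wing, 80 mm above the table.
- vial: Bystander: small capped vial, 22 mm diameter, 34 mm tall, standing; origin at the centre of its underside. Leave it alone.
- beaker: Bystander: glass beaker, 68 mm diameter, 70 mm tall, standing; origin at the centre of its underside. Leave it alone.
Mind the look-alikes: they are no part of the job. Several things have the shape of the tube; the one meant has the colours described above.

How it is judged:
By the outcome, as a careful person would: the job done as asked, in the order asked, and still so for the second after the job is handed in, while the arm keeps its last pose, push and grip.
It also fails if it takes over 58 s, if anything falls off the work surface, if the arm or the gripper's body presses on something with over 40 N, if the wrist force passes 120 N, or if a joint passes its speed limit or range.

## Working session

There is one attempt and no reset: what is moved stays moved. The work goes in short steps, Python scripts to look and compute and a tool call to move; the robot and the scene stay as the last step left them, time stands still between calls to the robot, and variables do not carry over. Pictures are saved under pics/ and viewed, at most 10 in all, crops included, and the job is handed in when it is done.

Besides the shell and the picture viewer there is one more tool, called after ">>>" as name(argument=value, ...) on one line, values as JSON. carry_out: Moves the arm, as the interface text tells. Its arguments: {"type":"object","properties":{"increments":{"type":"array","items":{"type":"array"}}},"required":["increments"]}

```bash
ls; mkdir -p pics; cat > h.py <<'E'
import numpy as np, cv2
from bench import robot
from scipy.spatial.transform import Rotation as R
def cam(n):
    c=robot.get_calibration(n); f=200/np.tan(np.radians(c['vfov'])/2)
    return np.array([[f,0,c['cx']],[0,f,c['cy']],[0,0,1]]),np.array([c['k1'],0,0,0,0.]),np.array(c['T'])
def ray(C,uv):
    K,d,T=C; p=cv2.undistortPoints(np.array([[uv]],float),K,d)[0,0]
    v=T[:3,:3]@[p[0],p[1],1]; return T[:3,3],v
def atz(C,uv,z):
    o,v=ray(C,uv); return o+v*(z-o[2])/v[2]
def proj(C,P):
    K,d,T=C; Ti=np.linalg.inv(T); return cv2.projectPoints(np.array(P,float).reshape(-1,3),cv2.Rodrigues(Ti[:3,:3])[0],Ti[:3,3],K,d)[0][:,0]
E
python3 - <<'E'
from h import *
o=robot.get_obs(); print({k:np.round(v,3) for k,v in o.items()})
for n in('scene','side','wrist'):
    K,d,T=cam(n); print(n,K[0],K[1,2],d[0],T.round(3).tolist()); cv2.imwrite(f'pics/{n}0.png',robot.snapshot(n))
E
```

```text
pics
{'time': np.float64(0.0), 'joint_positions': array([ 1.132,  0.088,  1.372,  0.   ,  1.684, -0.103]), 'qvel': array([-0.001, -0.001, -0.001, -0.   , -0.002, -0.001]), 'joint_torque': array([ 0.0000e+00, -3.4018e+01, -3.0243e+01,  7.2000e-02,  3.3000e-02,
       -0.0000e+00]), 'tool_pos': array([0.181, 0.519, 0.218]), 'ee_rot': array([-3.139, -0.   ,  2.806]), 'wrist_force': array([0.164, 0.618, 0.322]), 'wrist_torque': array([ 0.017,  0.004, -0.027]), 'finger_force': np.float64(0.0), 'width': np.float64(0.094)}
scene [450.07289571   0.         313.27244524] 197.00525668320864 -0.047433451408014256 [[-0.718, 0.415, -0.559, 1.053], [0.696, 0.445, -0.563, 0.481], [0.015, -0.793, -0.608, 0.595], [0.0, 0.0, 0.0, 1.0]]
side [373.42836883   0.         320.9500403 ] 200.33058007278464 -0.08726666697741958 [[0.982, -0.081, 0.168, 0.46], [-0.186, -0.502, 0.845, -0.643], [0.016, -0.861, -0.508, 0.453], [0.0, 0.0, 0.0, 1.0]]
wrist [293.10949765   0.         318.59381892] 192.41255753083152 0.0067232468594700685 [[0.329, 0.905, 0.27, 0.103], [0.944, -0.315, -0.096, 0.546], [-0.002, 0.286, -0.958, 0.383], [0.0, 0.0, 0.0, 1.0]]
```

View pics/scene0.png

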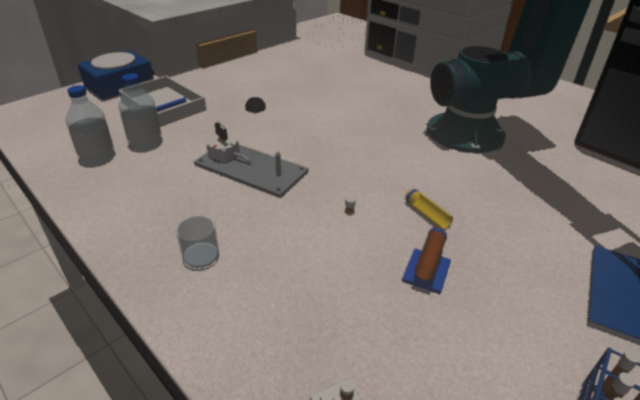

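View pics/side0.png

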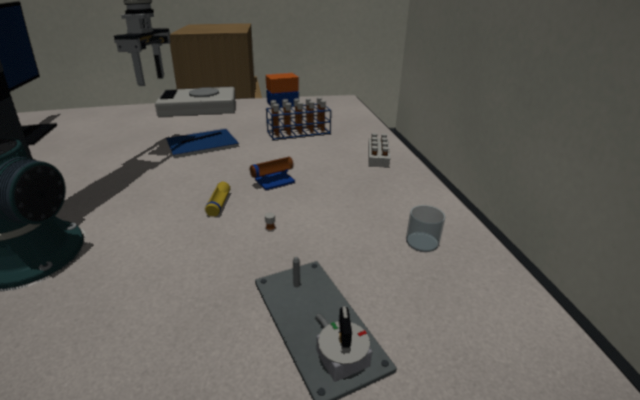

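Candidates for the tube: the amber one in the blue cradle at scene (431,255) / side (272,168), a yellow loose tube at scene (430,208), and amber tubes in the rack at scene (620,370). I choose the cradle one. Next I check it in a close crop, along with the station.

```bash
python3 - <<'E'
from h import *
s=cv2.imread('pics/scene0.png'); d=cv2.imread('pics/side0.png')
def c(im,x,y,w,h,k): return cv2.resize(im[y:y+h,x:x+w],None,fx=k,fy=k,interpolation=cv2.INTER_CUBIC)
# each 400x300
A=c(s,392,218,80,75,5)[:300]; A=c(s,390,222,80,75,5)[:,:400][:300]
a=c(s,390,222,80,60+15,5)[:375]
m=np.zeros((600,800,3),np.uint8)
m[:300,:400]=c(s,380,222,80,60,5)*0+c(s,390,225,80,60,5)
m[:300,400:]=c(s,190,118,133,100,3)[:300,:399].repeat(1,1) if 0 else cv2.resize(s[115:205,190:310],(400,300),interpolation=cv2.INTER_CUBIC)
m[300:,:400]=c(d,240,140,80,60,5)
m[300:,400:]=cv2.resize(d[250:400,230:430],(400,300),interpolation=cv2.INTER_CUBIC)
cv2.imwrite('pics/m1.png',m)
E
```

```text
(no output)
```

View pics/m1.png

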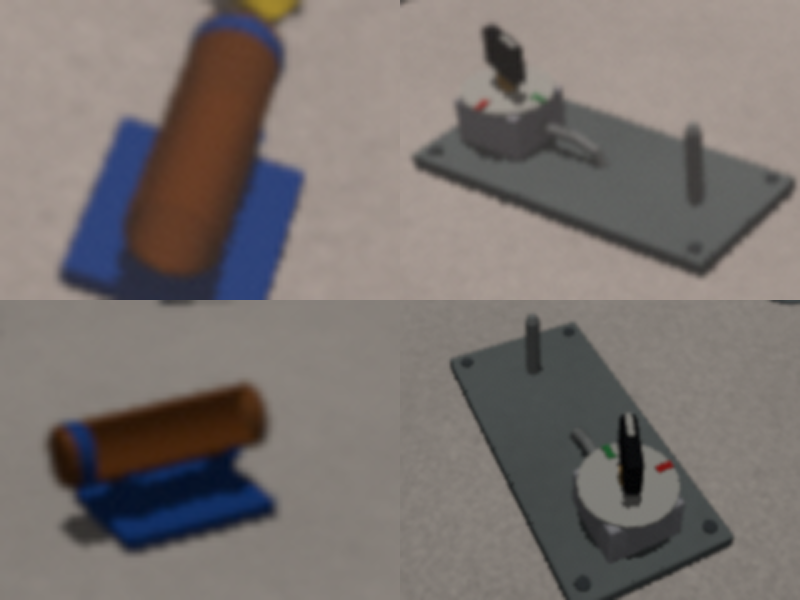

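The crop confirms an amber tube with a blue band at its closed end (scene (438,228), side (254,171)) and the mouth at scene (425,279). The peg tip is at scene (278,152), side (296,259), and the foot at scene (278.5,175.6), side (296.5,286). The wing stands on the valve with the dial marks visible.

```bash
python3 - <<'E'
from h import *
from scipy.optimize import minimize
S,D=cam('scene'),cam('side')
a=np.array([(195,28),(215,14),(245,12),(275,25),(283,45),(280,75),(220,265),(200,277),(165,275),(135,262),(127,235),(135,200),(165,130)])/5+[390,225]
b=(np.array([(50,440),(58,428),(75,422),(235,384),(255,386),(268,405),(265,430),(250,443),(85,485),(65,482),(52,465)])-[0,300])/5+[240,140]
t=np.linspace(0,2*np.pi,40,endpoint=False)
def hull(C,p):
    x,y,z,w=p; u=np.array([np.cos(w),np.sin(w),0]); n=np.array([-np.sin(w),np.cos(w),0])
    c=.017*(np.outer(np.cos(t),n)+np.outer(np.sin(t),[0,0,1]))
    P=np.vstack([c,c+.11*u])+[x,y,z]
    return cv2.convexHull(proj(C,P).astype(np.float32))
def cost(p,vs):
    e=[]
    for C,q in vs:
        H=hull(C,p); e+=[cv2.pointPolygonTest(H,tuple(map(float,i)),True) for i in q-0.0]
    return float(np.mean(np.square(e)))
for vs in([(S,a)],[(D,b)],[(S,a),(D,b)]):
    A=atz(S,(438,228),.045);B=atz(S,(425.6,280),.045)
    w=np.arctan2(*(B-A)[1::-1]); 
    f=(lambda p:cost([p[0],p[1],.045,p[2]],vs))
    r=minimize(f,[A[0],A[1],w],method='Nelder-Mead',options=dict(maxiter=2000,xatol=1e-5,initial_simplex=np.array([A[0],A[1],w])+np.vstack([np.zeros(3),np.diag([.01,.01,.1])])))
    print(r.x.round(4),r.fun)
def tri(u,v):
    (o,p),(q,s)=ray(S,u),ray(D,v); M=np.stack([p,-s],1); k=np.linalg.lstsq(M,q-o,rcond=None)[0]; x,y=o+k[0]*p,q+k[1]*s; return ((x+y)/2).round(4),np.linalg.norm(x-y).round(4)
print('tip',tri((277.9,152.8),(296,259.5)),'foot',tri((278.5,175),(296.5,285.5)))
print(atz(S,(278,152.5),.072),atz(D,(296,259.5),.072),atz(S,(278.5,175),.012),atz(D,(296.5,285.5),.012))
print('corners side',[atz(D,p,.012).round(4)[:2] for p in((255,281),(318.5,261),(396,370),(315,400))],'scene',[atz(S,p,.012).round(4)[:2] for p in((194.5,163),(307.9,169),(280.9,196))])
E
```

```text
[0.4566 0.2065 0.3887] 0.5655650637812873
[0.4549 0.1968 0.4462] 0.47268276877762044
[0.4555 0.2056 0.3934] 0.9535068600366264
tip (array([ 0.5133, -0.1773,  0.0664]), np.float64(0.0008)) foot (array([ 0.5139, -0.1761,  0.0082]), np.float64(0.0009))
[ 0.51749218 -0.17112527  0.072     ] [ 0.51280687 -0.18435575  0.072     ] [ 0.51795087 -0.17182626  0.012     ] [ 0.51307368 -0.17976374  0.012     ]
corners side [array([ 0.4448, -0.1574]), array([ 0.561 , -0.1231]), array([ 0.622 , -0.3635]), array([ 0.5084, -0.3857])] scene [array([ 0.6303, -0.3442]), array([ 0.4522, -0.1441]), array([ 0.5654, -0.1087])]
```

>>> carry_out(increments=[[0, [-40, -21, 0], 0], [0, [-40, -21, 0], 0], [0, [-40, -21, 0], 0], [0, [-40, -21, 0], 0], [0, [-40, -21, 0], 0], [0, [-40, -21, 0], 0], [0, [-40, -21, 0], 0], [0, [-40, -21, 0], 0]])

```text
time: 0.95
tool_pos: [0.4288, 0.2536, 0.2193]
ee_rot: [3.142, -0.0, 2.806]
wrist_force: [-0.6, -0.1, 0.4]
width: 0.0937
finger_force: 0.0
```

>>> carry_out(increments=[[0, [-27, -14, 10], 0], [0, [-26, -14, 20], 0], [0, [0, 0, 20], -8.5], [0, [0, 0, 0], -8.5], [0, [0, 0, 0], -8.5], [0, [0, 0, 0], -8.5], [0, [0, 0, 0], -8.3], [0, [0, 0, 0], 0]])

```text
time: 1.75
tool_pos: [0.4686, 0.2112, 0.1691]
ee_rot: [3.141, -0.001, -2.739]
wrist_force: [-0.3, 0.7, -0.5]
width: 0.0939
finger_force: 0.0
```

```bash
cat >> h.py <<'E'
def pose():
    o=robot.get_obs(); return np.array(o['tool_pos']),np.array(o['ee_rot'])
def delta(target,yaw):
    p,e=pose(); Rm=R.from_euler('xyz',e).as_matrix()
    print('pose',p.round(4),e.round(4),'shift mm',(Rm.T@(np.array(target)-p)*1000).round(1),'twist',np.degrees(-((yaw-e[2]+np.pi)%(2*np.pi)-np.pi)).round(2))
E
python3 - <<'E'
from h import *
delta((.469,.211,.16),3.54); C=cam('wrist'); im=robot.snapshot('wrist'); 
u=np.array([np.cos(.4),np.sin(.4),0])
print(proj(C,[np.array([.4555,.205,.062])+u*k for k in (0,.11)]))
cv2.imwrite('pics/w1.png',im)
E
```

```text
pose [0.4686 0.2112 0.1691] [ 3.1415e+00 -7.0000e-04 -2.7394e+00] shift mm [-0.3 -0.4  9.1] twist 0.21
[[318.98437575 179.93545372]
 [318.67956928 280.51088153]]
```

View pics/w1.png

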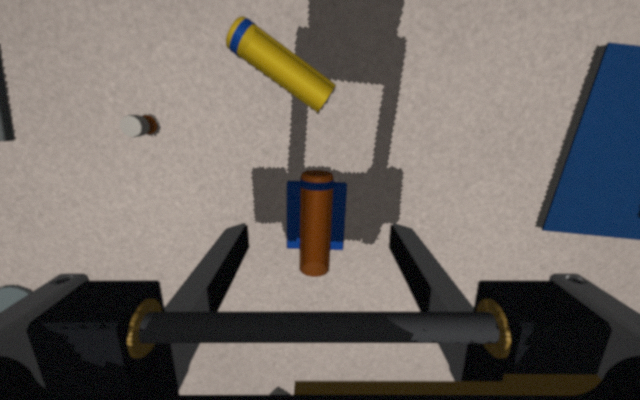

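The wrist view shows the amber tube under the gripper: closed end with the blue band at (317,172), mouth at (314.5,275), edges about 302–333 at row 190 and 300–329.5 at row 260.

```bash
python3 - <<'E'
from h import *
C=cam('wrist'); a=atz(C,(317.5,190),.047);b=atz(C,(314.8,260),.047)
w=np.arctan2(*(b-a)[1::-1]); print(a,b,w, atz(C,(317.5,172),.05), atz(C,(314.5,275),.05))
u=np.array([np.cos(w),np.sin(w),0]); t=np.linspace(0,2*np.pi,60); n=np.array([-u[1],u[0],0])
for s in np.arange(-.01,.011,.005):
    c=a-u*.012+u*s; c[2]=.045; cc=c+.017*(np.outer(np.cos(t),n)+np.outer(np.sin(t),[0,0,1]))
    e=c+u*.11; ee=e+.017*(np.outer(np.cos(t),n)+np.outer(np.sin(t),[0,0,1]))
    print(c.round(4),proj(C,cc)[:,1].min(),proj(C,ee)[:,1].max())
    g=c+u*.014; 
    delta((g[0],g[1],.04),w+np.pi)
E
```

```text
[0.46932746 0.20930859 0.047     ] [0.5440403  0.23759246 0.047     ] 0.3618948282906681 [0.45144165 0.20178097 0.05      ] [0.55965506 0.24380899 0.05      ]
[0.4488 0.2015 0.045 ] 165.01356860101842 274.096565025704
pose [0.4686 0.2113 0.1691] [ 3.1414e+00 -6.0000e-04 -2.7420e+00] shift mm [  8.   -1.8 129.1] twist 2.16
[0.4534 0.2033 0.045 ] 169.64454839894614 278.2457323803878
pose [0.4686 0.2113 0.1691] [ 3.1414e+00 -6.0000e-04 -2.7420e+00] shift mm [  3.   -2.  129.1] twist 2.16
[0.4581 0.2051 0.045 ] 174.23214962855712 282.3576244060259
pose [0.4686 0.2113 0.1691] [ 3.1414e+00 -6.0000e-04 -2.7420e+00] shift mm [ -2.   -2.2 129.1] twist 2.16
[0.4628 0.2068 0.045 ] 178.77792132119612 286.4327730789874
pose [0.4686 0.2113 0.1691] [ 3.1414e+00 -6.0000e-04 -2.7420e+00] shift mm [ -6.9  -2.4 129.1] twist 2.16
[0.4675 0.2086 0.045 ] 183.28247653088678 290.47169974274783
pose [0.4686 0.2113 0.1691] [ 3.1414e+00 -6.0000e-04 -2.7420e+00] shift mm [-11.9  -2.6 129.1] twist 2.16
```

>>> carry_out(increments=[[0, [3, -2, 25], 2.2], [0, [0, 0, 25], 0], [0, [0, 0, 25], 0], [0, [0, 0, 25], 0], [100, [0, 0, 19], 0], [140, [0, 0, 10], 0], [150, [0, 0, 0], 0], [150, [0, 0, 0], 0]])

```text
time: 2.6
tool_pos: [0.4674, 0.2085, 0.0412]
ee_rot: [3.142, 0.001, -2.778]
wrist_force: [-0.2, -0.3, -0.2]
width: 0.0656
finger_force: 0.0
```

>>> carry_out(increments=[[158, [0, 0, 0], 0], [158, [0, 0, 0], 0], [163, [0, 0, 0], 0], [163, [0, 0, 0], 0], [164, [0, 0, 0], 0], [164, [0, 0, 0], 0]])

```text
time: 3.2
tool_pos: [0.4669, 0.2083, 0.0405]
ee_rot: [3.142, 0.0, -2.778]
wrist_force: [-0.1, 0.4, 0.2]
width: 0.0336
finger_force: 0.0
```

>>> carry_out(increments=[[165, [0, 0, 0], 0], [165, [0, 0, 0], 0], [165, [0, 0, 0], 0]])

```text
time: 3.5
tool_pos: [0.4669, 0.2083, 0.0405]
ee_rot: [-3.142, 0.0, -2.778]
wrist_force: [-0.5, -0.2, 0.8]
width: 0.0333
finger_force: 0.1
```

>>> carry_out(increments=[[168, [0, 0, 0], 0], [168, [0, 0, 0], 0], [168, [0, 0, 0], 0]])

```text
time: 3.8
tool_pos: [0.4669, 0.2082, 0.0405]
ee_rot: [-3.141, -0.0, -2.778]
wrist_force: [0.0, -1.0, 0.4]
width: 0.0325
finger_force: 16.5
```

>>> carry_out(increments=[[168, [0, 0, -10], 0], [168, [0, 0, -20], 0], [168, [0, 0, -25], 0], [168, [0, 0, -25], 0], [168, [0, 0, -15], 0], [168, [0, 0, 0], 0], [168, [0, 0, 0], 0]])

```text
time: 4.5
tool_pos: [0.4669, 0.2085, 0.1357]
ee_rot: [3.141, 0.001, -2.777]
wrist_force: [-0.9, -0.8, -0.7]
width: 0.0323
finger_force: 16.6
```

```bash
python3 - <<'E'
from h import *
print(robot.get_obs()['wrist_torque'],pose()); im=robot.snapshot('side'); cv2.imwrite('pics/s2.png',cv2.resize(im[90:240,180:380],(800,600)))
E
```

```text
[ 0.00552243  0.01824253 -0.0071367 ] (array([0.46686751, 0.20847461, 0.13569   ]), array([ 3.14131590e+00,  7.58285057e-04, -2.77741354e+00]))
```

View pics/s2.png

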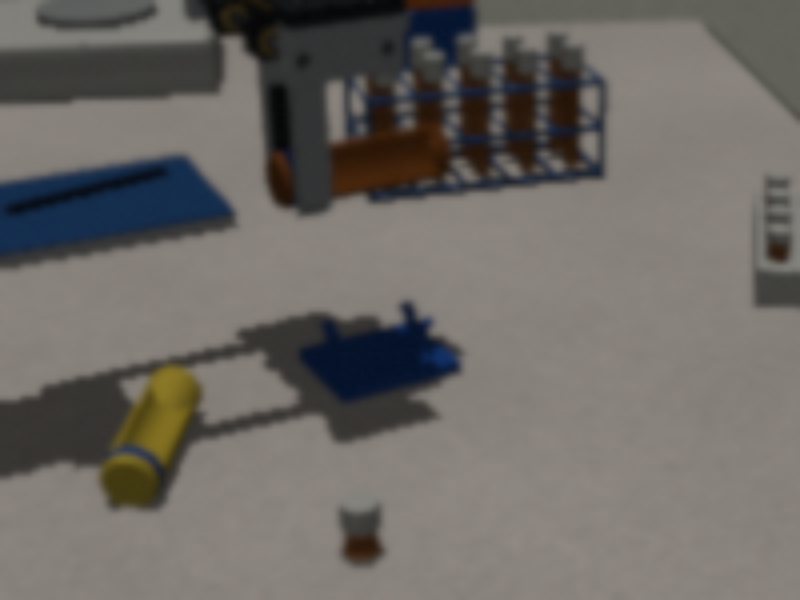

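The tube is held level at crop (360,165), and the cradle is empty. Next I raise it and ease the grip so that it swings mouth down.

>>> carry_out(increments=[[168, [0, 0, -20], 0], [168, [0, 0, -20], 0], [168, [0, 0, 0], 0], [167, [0, 0, 0], 0], [167, [0, 0, 0], 0], [167, [0, 0, 0], 0]])

```text
time: 5.15
tool_pos: [0.466, 0.2081, 0.1737]
ee_rot: [3.141, -0.003, -2.778]
wrist_force: [0.1, 0.1, -0.5]
width: 0.0325
finger_force: 5.1
```

```bash
cat >> h.py <<'E'
def amber():
    im=robot.snapshot('side'); p,_=pose(); g=proj(cam('side'),[p])[0]
    x0,y0=int(g[0])-50,int(g[1])-40; c=im[y0:y0+100,x0:x0+100]
    h=cv2.cvtColor(c,cv2.COLOR_BGR2HSV); m=((h[...,0]<14)&(h[...,1]>130)&(h[...,2]>50)).astype(np.uint8)
    n,l,s,_=cv2.connectedComponentsWithStats(m); print('grip px',g,'blobs',[(s[i,:2]+[x0,y0],s[i,2:]) for i in range(1,n) if s[i,4]>25], robot.get_obs()['wrist_torque'].round(3)); return im
E
python3 -c "
from h import *
amber()"
```

```text
grip px [253.51985684 119.70757888] blobs [(array([272,  79]), array([ 26,  14, 234], dtype=int32)), (array([262, 107]), array([ 29,  16, 231], dtype=int32))] [ 0.023  0.004 -0.004]
```

>>> carry_out(increments=[[166, [0, 0, 0], 0], [166, [0, 0, 0], 0], [166, [0, 0, 0], 0], [166, [0, 0, 0], 0]])

```text
time: 5.6
tool_pos: [0.4669, 0.2083, 0.1756]
ee_rot: [3.142, 0.0, -2.777]
wrist_force: [-1.0, -0.2, -0.1]
width: 0.0328
finger_force: 0.0
```

```bash
python3 -c "
from h import *
amber()"
```

```text
grip px [253.7769079 119.0335213] blobs [(array([271,  79]), array([ 27,  14, 240], dtype=int32)), (array([253, 147]), array([ 24,  32, 194], dtype=int32))] [ 0.085 -0.009 -0.027]
```

```bash
python3 -c "
from h import *
im=amber(); cv2.imwrite('pics/s3.png',cv2.resize(im[90:240,180:380],(800,600)))"
```

```text
grip px [253.77993024 119.00470151] blobs [(array([271,  79]), array([ 27,  14, 241], dtype=int32)), (array([254, 150]), array([ 25,  29, 196], dtype=int32))] [ 0.063  0.038 -0.019]
```

View pics/s3.png

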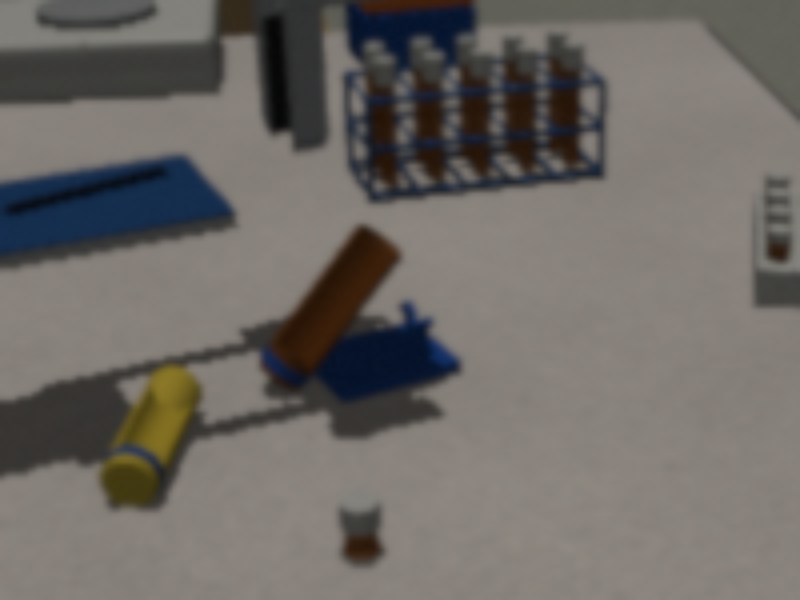

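The tube slipped out. It is now on the cradle's robot side, closed end down at crop (285,365) and mouth up at (380,240), probably still moving. I let it settle and look from the wrist camera.

>>> carry_out(increments=[[0, [0, 0, 0], 0], [0, [0, 0, 0], 0], [0, [0, 0, 0], 0], [0, [0, 0, 0], 0], [0, [0, 0, 0], 0], [0, [0, 0, 0], 0]])

```text
time: 6.3
tool_pos: [0.4669, 0.2083, 0.1755]
ee_rot: [3.142, 0.0, -2.778]
wrist_force: [0.7, -0.2, 0.8]
width: 0.0773
finger_force: 0.0
```

```bash
python3 -c "
from h import *
im=amber(); w=robot.snapshot('wrist'); s=robot.snapshot('scene')
m=np.zeros((600,800,3),np.uint8); m[:300,:400]=cv2.resize(im[110:230,200:360],(400,300)); m[:300,400:]=cv2.resize(s[190:310,370:530],(400,300)); m[300:,:480]=cv2.resize(w,(480,300))
cv2.imwrite('pics/w4.png',w);cv2.imwrite('pics/sd4.png',im);cv2.imwrite('pics/sc4.png',s);cv2.imwrite('pics/m4.png',m)"
```

```text
grip px [253.75794786 119.07048743] blobs [(array([271,  79]), array([ 27,  14, 239], dtype=int32)), (array([247, 152]), array([ 34,  27, 255], dtype=int32))] [ 0.089 -0.057 -0.049]
```

View pics/m4.png

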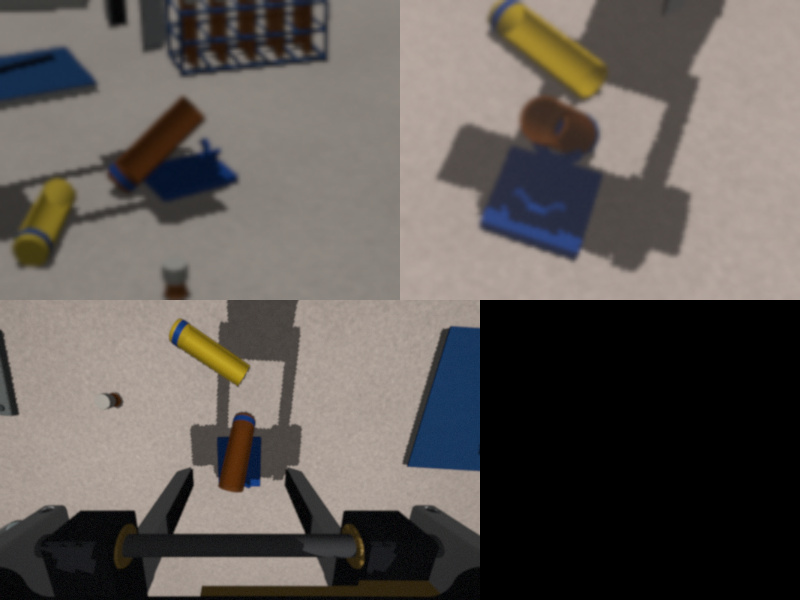

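The tube has settled, leaning on the near saddle. Closed end is at wrist (325,155), mouth up at wrist (309,252); in side it runs (248,182)→(278,153). I fit its pose from all three views. Plan: grip about 40 mm from the closed end, level it by pressing on the table, then tip it using the peg as a lever.

```bash
cat > fit.py <<'E'
from h import *
from scipy.optimize import minimize
t=np.linspace(0,2*np.pi,40,endpoint=False)
def ax(w,th): return np.array([np.cos(w)*np.cos(th),np.sin(w)*np.cos(th),np.sin(th)])
def hull(C,p):
    x,y,z,w,th=p; u=ax(w,th); n=np.array([-np.sin(w),np.cos(w),0]); m=np.cross(u,n)
    c=.017*(np.outer(np.cos(t),n)+np.outer(np.sin(t),m))
    return cv2.convexHull(proj(C,np.vstack([c,c+.11*u])+[x,y,z]).astype(np.float32))
def fit(vs,p0):
    def f(p): return float(np.mean([cv2.pointPolygonTest(hull(C,p),tuple(map(float,i)),True)**2 for C,q in vs for i in q]))
    p0=np.array(p0,float); r=minimize(f,p0,method='Nelder-Mead',options=dict(maxiter=4000,maxfev=4000,xatol=1e-5,fatol=1e-4,initial_simplex=p0+np.vstack([np.zeros(5),np.diag([.01,.01,.005,.1,.2])])))
    return r.x,r.fun
E
python3 - <<'E'
from fit import *
W,S,D=cam('wrist'),cam('scene'),cam('side')
w=np.array([(246,412),(233,421),(255,420),(219,486),(232,492),(243,486)])-[0,300]; w=w*4/3
d=np.array([(183,97),(110,165),(112,183),(125,191),(138,185),(205,120),(200,107)])/2.5+[200,110]
s=np.array([(122,105),(140,96),(165,98),(190,115),(198,130),(190,150),(160,152),(130,148),(121,135)])/2.5+[370,190]
for vs in ([(W,w),(D,d)],[(W,w),(D,d),(S,s)]):
    p,e=fit(vs,[.44,.2,.012,.3,.7]); print(p.round(4),e)
    g=p[:3]+ax(*p[3:])*.040; print('grip pt',g.round(4),'mouth',(p[:3]+ax(*p[3:])*.11).round(4)); delta(g-[0,0,.005],p[3]+np.pi)
E
```

```text
[0.439  0.2058 0.0121 0.1305 0.7051] 0.7424011639364902
grip pt [0.4692 0.2097 0.038 ] mouth [0.522  0.2167 0.0834]
pose [0.4668 0.2083 0.1755] [ 3.1415  0.     -2.7775] shift mm [ -2.7   0.5 142.5] twist 13.38
[0.4389 0.2062 0.0116 0.1311 0.6962] 0.8695755808392621
grip pt [0.4694 0.2102 0.0372] mouth [0.5226 0.2172 0.0821]
pose [0.4668 0.2083 0.1755] [ 3.1415  0.     -2.7775] shift mm [ -3.    0.8 143.2] twist 13.35
```

>>> carry_out(increments=[[0, [-3, 1, 20], 6.7], [0, [0, 0, 30], 6.7], [0, [0, 0, 30], 0], [0, [0, 0, 30], 0], [0, [0, 0, 20], 0], [0, [0, 0, 13], 0], [140, [0, 0, 0], 0], [150, [0, 0, 0], 0]])

```text
time: 7.25
tool_pos: [0.4699, 0.2105, 0.0333]
ee_rot: [3.141, 0.001, -3.011]
wrist_force: [-0.3, 0.3, -0.1]
width: 0.0814
finger_force: 0.0
```

>>> carry_out(increments=[[168, [0, 0, 0], 0], [168, [0, 0, 0], 0], [168, [0, 0, 0], 0], [168, [0, 0, 0], 0], [168, [0, 0, 0], 0], [168, [0, 0, 0], 0]])

```text
time: 7.85
tool_pos: [0.4692, 0.2105, 0.0325]
ee_rot: [3.141, -0.0, -3.011]
wrist_force: [-0.2, 1.0, 0.8]
width: 0.0335
finger_force: 1.2
```

>>> carry_out(increments=[[170, [0, 0, 0], 0], [170, [0, 0, 0], 0], [170, [0, 0, -10], 0], [170, [0, 0, -25], 0], [170, [0, 0, -25], 0], [170, [0, 0, -20], 0], [170, [0, 0, 0], 0]])

```text
time: 8.55
tool_pos: [0.4718, 0.2107, 0.1167]
ee_rot: [3.141, 0.008, -3.012]
wrist_force: [0.0, 0.4, -0.0]
width: 0.0327
finger_force: 30.0
```

```bash
python3 - <<'E'
from h import *
S,D=cam('scene'),cam('side')
print('vial',atz(S,(350,211),0),atz(D,(270.5,229),0),'beaker',atz(S,(200,262),0),atz(D,(423,246),0),'yellow',[atz(S,p,.0) for p in((411,196),(449,222))])
im=amber(); cv2.imwrite('pics/sd5.png',cv2.resize(im[90:240,180:380],(800,600)))
E
```

```text
vial [0.48359231 0.0168221  0.        ] [4.82811982e-01 1.03664472e-02 5.55111512e-17] beaker [ 0.79321204 -0.07124516  0.        ] [ 0.77854982 -0.09932364  0.        ] yellow [array([0.34683512, 0.07360967, 0.        ]), array([0.36148575, 0.17992288, 0.        ])]
grip px [257.08127795 143.18949148] blobs [(array([263, 120]), array([ 18,  21, 139], dtype=int32)), (array([246, 143]), array([ 9,  8, 32], dtype=int32))] [ 0.022 -0.038 -0.008]
```

View pics/sd5.png

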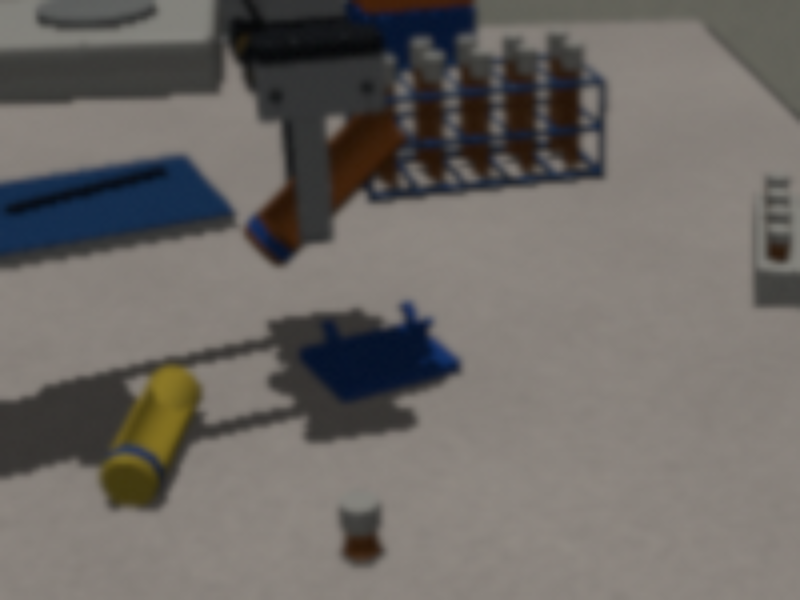

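Held firmly, mouth up about 40°, closed end at crop (275,240). The vial is near (0.483, 0.013), so I use the clear table at (0.60, 0.08) for levelling.

>>> carry_out(increments=[[170, [-22, -29, 0], 0], [170, [-22, -29, 0], 0], [170, [-22, -29, 0], 0], [170, [-22, -29, 0], 0], [170, [-22, -30, 10], 0], [168, [0, 0, 20], 0], [168, [0, 0, 15], 0], [168, [0, 0, 10], 0]])

```text
time: 9.4
tool_pos: [0.5953, 0.0798, 0.0541]
ee_rot: [3.141, -0.005, -3.011]
wrist_force: [-0.4, 0.2, -0.4]
width: 0.0329
finger_force: 27.1
```

>>> carry_out(increments=[[168, [0, 0, 6], 0], [168, [0, 0, 6], 0], [168, [0, 0, 6], 0], [168, [0, 0, 6], 0], [168, [0, 0, 6], 0]])

```text
time: 9.9
tool_pos: [0.5996, 0.0799, 0.0295]
ee_rot: [-3.141, 0.006, -3.011]
wrist_force: [3.1, -0.9, 7.6]
width: 0.0322
finger_force: 12.8
```

>>> carry_out(increments=[[168, [0, 0, 5], 0], [168, [0, 0, 5], 0], [168, [0, 0, 2], 0], [168, [0, 0, 0], 0]])

```text
time: 10.3
tool_pos: [0.6037, 0.0804, 0.021]
ee_rot: [-3.141, 0.016, -3.011]
wrist_force: [4.8, 1.0, 8.9]
width: 0.0325
finger_force: 17.1
```

```bash
python3 - <<'E'
from h import *
print(pose()); im=robot.snapshot('side'); w=robot.snapshot('wrist'); s=robot.snapshot('scene')
h=[cv2.cvtColor(i,cv2.COLOR_BGR2HSV) for i in(im,w,s)]
p=pose()[0]
for n,H in zip(('side','wrist','scene'),h):
    g=proj(cam(n),[p])[0]; m=((H[...,0]<14)&(H[...,1]>130)&(H[...,2]>40)).astype(np.uint8)
    k,l,st,_=cv2.connectedComponentsWithStats(m)
    for i in range(1,k):
        if st[i,4]>40 and np.hypot(*(np.array(_[i])-g))<90:
            q=np.argwhere(l==i)[:,::-1]; r=cv2.minAreaRect(q.astype(np.float32)); print(n,g.round(1),st[i],[x.round(1).tolist() for x in cv2.boxPoints(r)])
cv2.imwrite('pics/sd6.png',im);cv2.imwrite('pics/w6.png',w);cv2.imwrite('pics/sc6.png',s)
E
```

```text
(array([0.60366988, 0.08043984, 0.02104201]), array([-3.14083874,  0.0159552 , -3.0113847 ]))
side [320.8 199.2] [329 181  20  17 185] [[323.29998779296875, 188.5], [342.8999938964844, 175.39999389648438], [349.1000061035156, 184.60000610351562], [329.5, 197.6999969482422]]
side [320.8 199.2] [309 189  10  18 112] [[307.79998779296875, 193.60000610351562], [317.0, 189.0], [323.3999938964844, 201.8000030517578], [314.20001220703125, 206.39999389648438]]
wrist [319.8 244.7] [293 184  52  11 267] [[293.0, 193.0], [293.1000061035156, 183.60000610351562], [344.20001220703125, 184.60000610351562], [344.0, 194.0]]
wrist [319.8 244.7] [ 290  208   58  105 4179] [[290.0, 208.0], [347.0, 208.0], [347.0, 312.0], [290.0, 312.0]]
scene [332.5 246.4] [306 235  33  24 448] [[303.29998779296875, 243.5], [337.29998779296875, 232.8000030517578], [342.3999938964844, 249.0], [308.3999938964844, 259.70001220703125]]
```

>>> carry_out(increments=[[169, [0, 0, -15], 0], [169, [0, 0, -30], 0], [169, [0, 0, -40], 0], [169, [0, 0, -45], 0], [169, [15, -30, -5], 0], [169, [25, -45, 0], 0], [169, [25, -45, 0], 0], [169, [25, -40, 0], 0]])

```text
time: 11.25
tool_pos: [0.5287, -0.0892, 0.1508]
ee_rot: [-3.141, -0.0, -3.011]
wrist_force: [0.8, -1.1, -0.7]
width: 0.0323
finger_force: 28.9
```

>>> carry_out(increments=[[169, [0, -15, 0], 0], [169, [0, 0, 0], 0], [169, [0, 0, 0], 0]])

```text
time: 11.55
tool_pos: [0.5322, -0.1018, 0.1505]
ee_rot: [3.14, 0.0, -3.011]
wrist_force: [-0.0, -0.2, -1.4]
width: 0.0324
finger_force: 28.9
```

```bash
python3 - <<'E'
from h import *
print(pose()); C=cam('wrist'); w=robot.snapshot('wrist'); s=robot.snapshot('side')
print('expect tip,foot',proj(C,[[.515,-.176,.072],[.515,-.176,.012]]).round(0).tolist())
cv2.imwrite('pics/w7.png',w); cv2.imwrite('pics/sd7.png',s)
m=np.zeros((600,800,3),np.uint8); m[:375,:600]=cv2.resize(w,(600,375)); 
g=proj(cam('side'),[pose()[0]])[0].astype(int); print(g)
c=s[g[1]-45:g[1]+45,g[0]-60:g[0]+60]; m[375:,:300]=cv2.resize(c,(300,225))
t=proj(C,[[.515,-.176,.072]])[0].astype(int); x,y=max(t[0]-50,0),max(t[1]-35,0); print('crop',x,y); c=w[y:y+75,x:x+100]; m[375:,300:600]=cv2.resize(c,(300,225)); 
v=proj(cam('side'),[[.56,-.33,.08]])[0].astype(int); print(v); m[:200,600:]=cv2.resize(s[300:400,300:400],(200,200))
cv2.imwrite('pics/m7.png',m)
E
```

```text
(array([ 0.53218415, -0.10183521,  0.15050032]), array([ 3.14038440e+00,  1.61038987e-04, -3.01136651e+00]))
expect tip,foot [[235.0, 174.0], [251.0, 161.0]]
[300 190]
crop 185 138
[347 322]
```

View pics/m7.png

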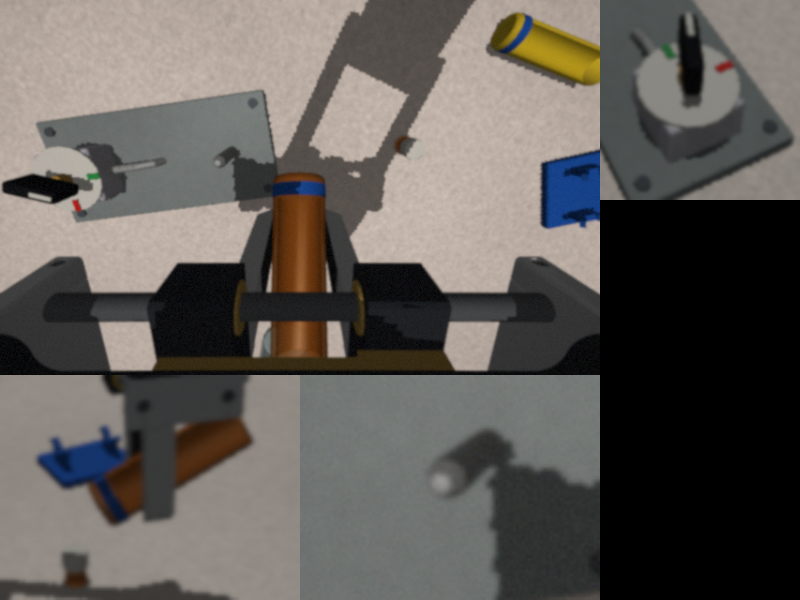

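The wrist view gives the peg tip at (232.7,173) and its foot near (248.5,159). The tube is held with its mouth still up some 15–20°.

```bash
python3 - <<'E'
from h import *
C=cam('wrist'); print(atz(C,(232.7,173),.072),atz(C,(248.5,159.5),.012))
# corners of plate in wrist view
k=640/600
print([atz(C,(x*k,y*k),.012).round(4)[:2] for x,y in((38,123),(264,92),(277,168))], 'dial',atz(C,(68*k,178*k),.05))
print('wing top ends',atz(C,(3*k,186*k),.092),atz(C,(77*k,190*k),.092))
E
python3 - <<'E'
import sys; sys.path.insert(0,'.')
from h import *
pg=np.array([.514,-.1745]); delta((*(pg+.03*np.array([.9916,.129])),.1),.13-np.pi)
E
```

```text
[ 0.51479118 -0.17754453  0.072     ] [ 0.51410811 -0.1779008   0.012     ]
[array([ 0.5131, -0.3872]), array([ 0.4489, -0.1496]), array([ 0.5287, -0.127 ])] dial [ 0.55663625 -0.330782    0.05      ]
wing top ends [ 0.55413545 -0.35076779  0.092     ] [ 0.54964586 -0.28983067  0.092     ]
pose [ 0.5323 -0.1011  0.1504] [ 3.1407e+00 -1.0000e-04 -3.0094e+00] shift mm [ -2.2 -70.5  50.3] twist 0.12
```

>>> carry_out(increments=[[169, [-1, -25, 0], 0], [169, [-1, -25, 0], 0], [169, [-1, -23, 0], 0], [169, [0, 0, 25], 0], [168, [0, 0, 20], 0], [168, [0, 0, 5], 0], [168, [0, 0, 5], 0], [168, [0, 0, 5], 0]])

```text
time: 12.45
tool_pos: [0.5455, -0.174, 0.0914]
ee_rot: [-3.141, 0.002, -3.01]
wrist_force: [1.4, -1.0, 0.3]
width: 0.0324
finger_force: 17.0
```

>>> carry_out(increments=[[168, [0, 0, 5], 0], [168, [0, 0, 5], 0], [168, [0, 0, 5], 0], [168, [0, 0, 5], 0], [168, [0, 0, 5], 0], [168, [0, 0, 0], 0]])

```text
time: 13.05
tool_pos: [0.5508, -0.1753, 0.0703]
ee_rot: [-3.136, 0.016, -3.011]
wrist_force: [9.9, 1.1, 4.7]
width: 0.0322
finger_force: 16.8
```

>>> carry_out(increments=[[167, [0, 0, 0], 0], [167, [0, 0, 0], 0], [167, [0, 0, 3], 0], [167, [0, 0, 0], 0], [168, [0, 0, 0], 0], [168, [0, 0, 0], 0]])

```text
time: 13.65
tool_pos: [0.5478, -0.1756, 0.0651]
ee_rot: [-3.137, 0.008, -3.011]
wrist_force: [5.7, -0.5, 1.5]
width: 0.0323
finger_force: 16.8
```

```bash
cat >> h.py <<'E'
def tubefit(w=.13,names=('side','scene'),g=None):
    # tilt (mouth up +) and grip distance s of the held tube, from amber pixels: score of the projected hull
    from fit import hull,ax
    p,e=pose(); 
    pv=p-[0,0,.0]+R.from_euler('xyz',e).as_matrix()@[0,0,-.005]; best=[]
    M=[]
    for n in names:
        h=cv2.cvtColor(robot.snapshot(n),cv2.COLOR_BGR2HSV); m=((h[...,0]<15)&(h[...,1]>120)&(h[...,2]>30)).astype(np.uint8)
        c=cam(n); q=proj(c,[pv])[0]; yy,xx=np.mgrid[:400,:640]; m[np.hypot(xx-q[0],yy-q[1])>60]=0; M.append((c,m))
    for th in np.radians(np.arange(-100,60,4)):
        for s in (.03,.035,.04,.045,.05):
            for dz in (-.006,0,.006):
                sc=0
                for c,m in M:
                    z=np.zeros((400,640),np.uint8); cv2.fillConvexPoly(z,np.round(hull(c,[*(pv-s*ax(w,th)+[0,0,dz]),w,th])).astype(int),1)
                    sc+=2*(z&m).sum()/(z.sum()+m.sum())
                best.append((sc,np.degrees(th),s,dz))
    best.sort(reverse=True); return [tuple(np.round(b,3)) for b in best[:4]]
E
python3 -c "
from h import *
print(pose()); [print(n,tubefit(names=n)) for n in (('side',),('scene',),('side','scene'))]"
```

```text
(array([ 0.54783896, -0.17561487,  0.06509419]), array([-3.13742628,  0.00847011, -3.01106694]))
('side',) [(np.float64(0.53), np.float64(8.0), np.float64(0.03), np.float64(0.006)), (np.float64(0.52), np.float64(8.0), np.float64(0.03), np.float64(0.0)), (np.float64(0.519), np.float64(8.0), np.float64(0.035), np.float64(0.006)), (np.float64(0.519), np.float64(12.0), np.float64(0.03), np.float64(0.006))]
('scene',) [(np.float64(0.745), np.float64(12.0), np.float64(0.03), np.float64(0.0)), (np.float64(0.744), np.float64(8.0), np.float64(0.03), np.float64(0.006)), (np.float64(0.741), np.float64(8.0), np.float64(0.035), np.float64(0.0)), (np.float64(0.739), np.float64(12.0), np.float64(0.035), np.float64(0.0))]
('side', 'scene') [(np.float64(1.272), np.float64(8.0), np.float64(0.03), np.float64(0.006)), (np.float64(1.253), np.float64(12.0), np.float64(0.03), np.float64(0.0)), (np.float64(1.245), np.float64(4.0), np.float64(0.03), np.float64(0.006)), (np.float64(1.245), np.float64(8.0), np.float64(0.03), np.float64(0.0))]
```

The peg was touching the closed-end face, so the tube is gripped only about 30 mm from that end. I lift, shift 14 mm toward the robot and press again.

>>> carry_out(increments=[[169, [-3, 0, -15], 0], [169, [0, 0, -25], 0], [169, [5, 0, -10], 0], [169, [5, 0, 0], 0], [169, [0, 0, 0], 0], [169, [0, 0, 0], 0]])

```text
time: 14.45
tool_pos: [0.5363, -0.1752, 0.111]
ee_rot: [3.14, -0.002, -3.012]
wrist_force: [-0.1, 0.5, -1.0]
width: 0.0327
finger_force: 28.4
```

```bash
python3 -c "
from h import *
delta((.5145+.019*.9916,-.1775+.019*.129,.105),.13-np.pi); print(tubefit(names=('side',)),tubefit())"
```

```text
pose [ 0.5363 -0.1752  0.111 ] [ 3.1402e+00 -2.2000e-03 -3.0117e+00] shift mm [2.9 0.6 6. ] twist -0.01
[(np.float64(0.62), np.float64(8.0), np.float64(0.03), np.float64(0.006)), (np.float64(0.612), np.float64(12.0), np.float64(0.03), np.float64(0.006)), (np.float64(0.609), np.float64(4.0), np.float64(0.03), np.float64(0.006)), (np.float64(0.606), np.float64(0.0), np.float64(0.03), np.float64(0.006))] [(np.float64(1.348), np.float64(8.0), np.float64(0.03), np.float64(0.006)), (np.float64(1.341), np.float64(12.0), np.float64(0.03), np.float64(0.0)), (np.float64(1.331), np.float64(4.0), np.float64(0.03), np.float64(0.006)), (np.float64(1.324), np.float64(8.0), np.float64(0.03), np.float64(0.0))]
```

>>> carry_out(increments=[[168, [3, 0, 12], 0], [168, [0, 0, 9], 0], [168, [0, 0, 3], 0], [168, [0, 0, 3], 0], [168, [0, 0, 3], 0], [168, [0, 0, 3], 0], [168, [0, 0, 3], 0], [168, [0, 0, 0], 0]])

```text
time: 15.4
tool_pos: [0.5357, -0.176, 0.0779]
ee_rot: [-3.141, 0.003, -3.011]
wrist_force: [0.7, 0.9, 3.5]
width: 0.0321
finger_force: 16.8
```

```bash
python3 -c "
from h import *
print(pose()[0],tubefit(names=('side',)),tubefit())"
```

```text
[ 0.53571116 -0.17595945  0.07791738] [(np.float64(0.569), np.float64(4.0), np.float64(0.03), np.float64(0.006)), (np.float64(0.564), np.float64(12.0), np.float64(0.03), np.float64(0.0)), (np.float64(0.564), np.float64(8.0), np.float64(0.03), np.float64(0.006)), (np.float64(0.562), np.float64(0.0), np.float64(0.03), np.float64(0.006))] [(np.float64(1.3), np.float64(4.0), np.float64(0.03), np.float64(0.006)), (np.float64(1.292), np.float64(8.0), np.float64(0.03), np.float64(0.0)), (np.float64(1.29), np.float64(12.0), np.float64(0.03), np.float64(0.0)), (np.float64(1.284), np.float64(0.0), np.float64(0.03), np.float64(0.006))]
```

>>> carry_out(increments=[[168, [0, 0, 4], 0], [168, [0, 0, 4], 0], [168, [0, 0, 4], 0], [168, [0, 0, 0], 0]])

```text
time: 15.95
tool_pos: [0.5375, -0.1759, 0.0666]
ee_rot: [-3.14, 0.008, -3.011]
wrist_force: [3.8, 1.6, 5.2]
width: 0.0325
finger_force: 17.0
```

```bash
python3 -c "
from h import *
print(pose(),tubefit(names=('side',)),tubefit(names=('scene',)))"
```

```text
(array([ 0.53752703, -0.17586436,  0.06656671]), array([-3.13992201,  0.0076786 , -3.01111311])) [(np.float64(0.643), np.float64(-12.0), np.float64(0.03), np.float64(0.006)), (np.float64(0.628), np.float64(-8.0), np.float64(0.03), np.float64(0.006)), (np.float64(0.624), np.float64(-12.0), np.float64(0.035), np.float64(0.006)), (np.float64(0.624), np.float64(-16.0), np.float64(0.03), np.float64(0.006))] [(np.float64(0.798), np.float64(-12.0), np.float64(0.03), np.float64(0.006)), (np.float64(0.778), np.float64(-16.0), np.float64(0.03), np.float64(0.006)), (np.float64(0.767), np.float64(-16.0), np.float64(0.035), np.float64(0.006)), (np.float64(0.766), np.float64(-4.0), np.float64(0.03), np.float64(0.0))]
```

>>> carry_out(increments=[[168, [0, 0, 4], 0], [168, [0, 0, 4], 0], [168, [0, 0, 3], 0], [168, [0, 0, 0], 0]])

```text
time: 16.45
tool_pos: [0.5372, -0.176, 0.0555]
ee_rot: [-3.14, 0.007, -3.011]
wrist_force: [4.8, 1.7, 5.9]
width: 0.0327
finger_force: 17.6
```

```bash
sed -i 's/(-.006,0,.006)/(0,.004,.008,.012)/; s/(.03,.035,.04,.045,.05)/(.02,.025,.03,.035,.04)/' h.py; python3 -c "
from h import *
print(pose(),tubefit(names=('side',)),tubefit(names=('scene',)))"
```

```text
(array([ 0.53716188, -0.17597197,  0.05547813]), array([-3.13990902,  0.00664355, -3.01113757])) [(np.float64(0.64), np.float64(-28.0), np.float64(0.025), np.float64(0.012)), (np.float64(0.636), np.float64(-32.0), np.float64(0.025), np.float64(0.012)), (np.float64(0.636), np.float64(-28.0), np.float64(0.025), np.float64(0.008)), (np.float64(0.635), np.float64(-32.0), np.float64(0.03), np.float64(0.012))] [(np.float64(0.807), np.float64(-32.0), np.float64(0.025), np.float64(0.012)), (np.float64(0.8), np.float64(-36.0), np.float64(0.02), np.float64(0.012)), (np.float64(0.797), np.float64(-32.0), np.float64(0.02), np.float64(0.012)), (np.float64(0.796), np.float64(-32.0), np.float64(0.02), np.float64(0.008))]
```

Tilt is now about 32° mouth down. I lift clear and move back toward the robot so the mouth faces the peg.

>>> carry_out(increments=[[169, [0, 0, -15], 0], [169, [0, 0, -30], 0], [169, [0, 0, -35], 0], [169, [0, 0, -20], 0], [169, [30, 0, 0], 0], [169, [35, 0, 0], 0], [169, [33, 0, 0], 0], [169, [0, 0, 0], 0]])

```text
time: 17.35
tool_pos: [0.4335, -0.1887, 0.1531]
ee_rot: [3.141, -0.003, -3.014]
wrist_force: [0.3, 1.0, 0.1]
width: 0.0326
finger_force: 29.8
```

>>> carry_out(increments=[[169, [0, 0, 0], 0], [169, [0, 0, 0], 0]])

```text
time: 17.55
tool_pos: [0.4377, -0.1887, 0.1536]
ee_rot: [-3.142, 0.0, -3.011]
wrist_force: [0.0, 0.2, -1.2]
width: 0.0325
finger_force: 29.8
```

```bash
cat > tf.py <<'E'
from h import *
from fit import hull,ax
from scipy.optimize import minimize
def tf(th0,w=.13,names=('side','scene')):
    p,e=pose(); M=[]
    for n in names:
        h=cv2.cvtColor(robot.snapshot(n),cv2.COLOR_BGR2HSV); m=((h[...,0]<15)&(h[...,1]>120)&(h[...,2]>30)).astype(np.uint8)
        c=cam(n); q=proj(c,[p])[0]; yy,xx=np.mgrid[:400,:640]; m[np.hypot(xx-q[0],yy-q[1])>70]=0
        k,l,s,_=cv2.connectedComponentsWithStats(m); m=np.isin(l,[i for i in range(1,k) if s[i,4]>30])
        M.append((c,np.argwhere(m)[:,::-1].astype(float)))
    def f(a):
        dz,s,th=a; H=[hull(c,[*(p+[0,0,dz]-s*ax(w,th)),w,th]) for c,_ in M]; r=0
        for (c,q),hh in zip(M,H):
            qb=cv2.convexHull(q.astype(np.float32))[:,0]
            d=[cv2.pointPolygonTest(hh,tuple(map(float,i)),True) for i in qb]
            out=np.minimum(d,0); r+=np.mean(out**2)*3
            # mouth rim of model must lie near amber hull
            u=ax(w,th); n=np.array([-np.sin(w),np.cos(w),0]); mm=np.cross(u,n); t=np.linspace(0,6.283,24)
            for end in(.11,.06):
                rim=p+[0,0,dz]-s*u+end*u+.017*(np.outer(np.cos(t),n)+np.outer(np.sin(t),mm))
                dd=[cv2.pointPolygonTest(qb,tuple(map(float,i)),True) for i in proj(c,rim)]; r+=np.mean(np.minimum(dd,0)**2)
        return r+((dz-.011)/.006)**2*.1
    b=min((minimize(f,[.011,.028,np.radians(t)],method='Nelder-Mead',options=dict(initial_simplex=np.array([.011,.028,np.radians(t)])+np.vstack([np.zeros(3),np.diag([.004,.006,.2])]))) for t in th0),key=lambda r:r.fun)
    dz,s,th=b.x; mo=p+[0,0,dz]+(.11-s)*ax(w,th)
    print('cost',b.fun.round(2),'dz,s',b.x[:2].round(4),'tilt',np.degrees(th).round(1),'tcp',p.round(4),'mouth',mo.round(4)); return b.x
E
python3 -c "
from tf import *
tf([-20,-40]);tf([-20,-40],names=('side',));tf([-20,-40],names=('scene',))
im=robot.snapshot('side'); s=robot.snapshot('scene');cv2.imwrite('pics/sd8.png',im);cv2.imwrite('pics/sc8.png',s)"
```

```text
cost 3.07 dz,s [0.0201 0.0282] tilt -32.4 tcp [ 0.4377 -0.1887  0.1536] mouth [ 0.5062 -0.1798  0.1298]
cost 1.19 dz,s [0.0213 0.0283] tilt -32.7 tcp [ 0.438  -0.1886  0.1534] mouth [ 0.5062 -0.1797  0.1306]
cost 1.49 dz,s [0.0167 0.0303] tilt -31.7 tcp [ 0.4379 -0.1886  0.1533] mouth [ 0.5052 -0.1798  0.1282]
```

Fit is consistent: tilt −32°, mouth centre about (0.506, −0.180, 0.13). I shift so the peg tip sits just inside the mouth, then descend.

>>> carry_out(increments=[[169, [-3, 1, 0], 0], [169, [-3, 1, 15], 0], [169, [0, 0, 15], 0], [169, [0, 0, 12], 0], [169, [0, 0, 8], 0], [169, [0, 0, 5], 0], [169, [0, 0, 5], 0], [169, [0, 0, 0], 0]])

```text
time: 18.65
tool_pos: [0.4428, -0.1858, 0.093]
ee_rot: [3.141, -0.001, -3.011]
wrist_force: [0.4, 0.9, 0.2]
width: 0.0322
finger_force: 29.8
```

```bash
python3 -c "
from tf import *
print(robot.get_obs()['wrist_force']); tf([-20,-40])"
```

```text
[0.41997485 0.85828454 0.16077734]
cost 2.2 dz,s [0.0196 0.0287] tilt -32.3 tcp [ 0.4428 -0.1858  0.093 ] mouth [ 0.5108 -0.1769  0.0691]
```

>>> carry_out(increments=[[168, [-4, 0, 0], 0], [168, [-5, 0, -4], 0], [168, [-5, 0, -4], 0], [168, [-4, 0, -4], 0], [168, [-6, 0, -4], 0], [168, [-6, 0, -3], 0], [168, [-7, 0, -3], 0], [168, [0, 0, 0], 0]])

```text
time: 19.55
tool_pos: [0.4808, -0.1809, 0.1159]
ee_rot: [-3.141, 0.001, -3.011]
wrist_force: [-2.0, -0.6, -0.6]
width: 0.0322
finger_force: 18.7
```

```bash
python3 -c "
from tf import *
print(robot.get_obs()['wrist_force']); tf([-30,-50,-70])"
```

```text
[-2.02778203 -0.60856139 -0.64686115]
cost 17.97 dz,s [0.0251 0.0225] tilt -63.8 tcp [ 0.4808 -0.1809  0.1159] mouth [ 0.5192 -0.1759  0.0625]
```

>>> carry_out(increments=[[168, [-7, 0, -2], 0], [168, [-7, 0, -2], 0], [168, [-7, 0, -1], 0], [168, [-7, 0, 0], 0], [168, [-7, 0, 0], 0], [168, [-5, 0, 0], 0], [168, [0, 0, 0], 0]])

```text
time: 20.35
tool_pos: [0.5202, -0.1757, 0.1203]
ee_rot: [3.141, 0.001, -3.011]
wrist_force: [-2.6, -1.6, -0.6]
width: 0.0325
finger_force: 18.2
```

```bash
python3 -c "
from tf import *
print(robot.get_obs()['wrist_force']); tf([-70,-90]); tf([-70,-90],names=('side',)); tf([-70,-90],names=('scene',))"
```

```text
[-2.56264861 -1.58881943 -0.64848198]Traceback (most recent call last):
  File "<string>", line 3, in <module>
    print(robot.get_obs()['wrist_force']); tf([-70,-90]); tf([-70,-90],names=('side',)); tf([-70,-90],names=('scene',))
                                           ~~^^^^^^^^^^^
  File "tf.py", line 23, in tf
    b=min((minimize(f,[.011,.028,np.radians(t)],method='Nelder-Mead',options=dict(initial_simplex=np.array([.011,.028,np.radians(t)])+np.vstack([np.zeros(3),np.diag([.004,.006,.2])]))) for t in th0),key=lambda r:r.fun)
  File "tf.py", line 23, in <genexpr>
    b=min((minimize(f,[.011,.028,np.radians(t)],method='Nelder-Mead',options=dict(initial_simplex=np.array([.011,.028,np.radians(t)])+np.vstack([np.zeros(3),np.diag([.004,.006,.2])]))) for t in th0),key=lambda r:r.fun)
           ~~~~~~~~^^^^^^^^^^^^^^^^^^^^^^^^^^^^^^^^^^^^^^^^^^^^^^^^^^^^^^^^^^^^^^^^^^^^^^^^^^^^^^^^^^^^^^^^^^^^^^^^^^^^^^^^^^^^^^^^^^^^^^^^^^^^^^^^^^^^^^^^^^^^^^^^^^^^^^^^^^^^^^^^^^^^^
    res = _minimize_neldermead(fun, x0, args, callback, bounds=bounds,
                               **options)
    fsim[k] = func(sim[k])
              ~~~~^^^^^^^^
    fx = function(np.copy(x), *(wrapper_args + args))
  File "tf.py", line 14, in f
    qb=cv2.convexHull(q.astype(np.float32))[:,0]
       ~~~~~~~~~~~~~~~~~~~~~~~~~~~~~~~~~~~~^^^^^
TypeError: 'NoneType' object is not subscriptable
```

```bash
python3 - <<'E'
from h import *
p=pose()[0]; print(p)
for n in('side','scene','wrist'):
    im=robot.snapshot(n); cv2.imwrite(f'pics/{n}9.png',im); c=cam(n)
    h=cv2.cvtColor(im,cv2.COLOR_BGR2HSV); g=proj(c,[p,p-[0,0,.05],p-[0,0,.1],p+[0,0,.05]]).round(0).astype(int)
    print(n,g.tolist())
    if n!='wrist':
        for y in range(g[3][1]-4,g[2][1]+10,3): print(y,''.join('A' if (h[y,x,0]<18 or h[y,x,0]>172) and h[y,x,1]>85 else 'b' if 100<h[y,x,0]<130 and h[y,x,1]>110 else '#' if h[y,x,2]<50 else '.' for x in range(g[0][0]-35,g[0][0]+36)))
E
```

```text
[ 0.52007639 -0.17572374  0.12042696]
side [[299, 231], [300, 256], [300, 280], [299, 203]]
199 ..................................................................#####
202 ....................................................................##.
205 ..................AAAAA.....#######....................................
208 ................AAAAAAA.......##.......................................
211 ................AAAAAAA................................................
214 .................#AAAAAA...............................................
217 ..................bbbbbbbbbbbbb........................................
220 ...................###bbbbbb####.......................................
223 ...................AAAAAAAAAAAA#.......................................
226 ...AAAAAAAA.........AAAAAAAAAAA#.......................................
229 ....AAAAA...........AAAAAAAAAAA##......................................
232 .....................AAAAAAAAAA#.......................................
235 .....................AAAAAAAAAA#.......................................
238 ................
[... 2657 characters left out ...]
AAAAAAAAA............................
158 ..............................AAAAAAAAAAAAA............................
161 ....................................AAAA...............................
164 .......................................................................
167 .......................................................................
170 .......................................................................
173 .......................................................................
176 .......................................................................
179 .......................................................................
wrist [[320, 245], [320, 215], [319, 196], [320, 295]]
```

Side pixels show the tube about 11° short of vertical with the peg tip inside the mouth. I advance further.

>>> carry_out(increments=[[168, [-5, 0, 0], 0], [168, [-5, 0, 0], 0], [168, [-5, 0, 0], 0], [168, [0, 0, 0], 0]])

```text
time: 21.0
tool_pos: [0.5342, -0.1738, 0.1196]
ee_rot: [3.141, -0.001, -3.011]
wrist_force: [-3.8, -0.8, -2.2]
width: 0.0322
finger_force: 15.7
```

```bash
cat > ed.py <<'E'
from h import *
p=pose()[0]; print(p.round(4),robot.get_obs()['wrist_force'].round(1))
for n in('side','scene'):
    im=robot.snapshot(n); c=cam(n); h=cv2.cvtColor(im,cv2.COLOR_BGR2HSV); g=proj(c,[p,p-[0,0,.1],p+[0,0,.04]]).round(0).astype(int)
    print(n,'vertical px',proj(c,[p+[0,0,.04],p-[0,0,.1]]).round(1).tolist())
    for y in range(g[2][1],g[1][1]+4,6):
        m=[x for x in range(g[0][0]-26,g[0][0]+27) if (h[y,x,0]<18 or h[y,x,0]>172) and h[y,x,1]>85]
        if m: print(y,m[0],m[-1],len(m))
E
python3 ed.py
```

```text
[ 0.5342 -0.1738  0.1196] [-3.8 -0.8 -2.2]
side vertical px [[308.2, 207.8], [308.3, 278.3]]
208 290 298 9
220 290 304 15
226 290 304 15
232 291 304 14
238 291 304 14
244 291 304 14
250 290 309 20
256 290 309 20
262 290 309 20
268 296 304 9
scene vertical px [[269.6, 118.6], [272.3, 174.7]]
119 269 273 5
125 267 269 3
131 268 273 6
137 268 273 6
143 269 273 5
149 270 282 13
155 270 282 13
161 272 280 9
```

The tube is now vertical: side left edge constant at 290, centre 299.7, against the peg at 296.3. I centre it on the peg (6 mm back) and lower.

>>> carry_out(increments=[[168, [3, 0, 0], 0], [168, [3, 0, 0], 0], [168, [0, 0, 0], 0], [168, [0, 0, 8], 0], [168, [0, 0, 8], 0], [168, [0, 0, 8], 0], [168, [0, 0, 0], 0]])

```text
time: 21.8
tool_pos: [0.5271, -0.1741, 0.0942]
ee_rot: [3.139, -0.003, -3.011]
wrist_force: [0.2, 0.5, -0.8]
width: 0.032
finger_force: 15.7
```

```bash
python3 ed.py
```

```text
[ 0.5271 -0.1741  0.0942] [ 0.2  0.5 -0.8]
side vertical px [[303.7, 222.5], [304.3, 289.9]]
223 285 292 8
235 286 299 14
241 286 299 14
247 287 299 13
253 286 299 14
259 286 305 20
265 287 305 19
271 287 305 19
277 288 304 17
scene vertical px [[272.6, 128.3], [275.0, 182.6]]
128 271 275 5
134 270 271 2
140 270 275 6
146 271 276 6
152 272 276 5
158 272 284 13
164 272 284 13
170 275 281 7
```

>>> carry_out(increments=[[168, [0, 0, 5], 0], [168, [0, 0, 5], 0], [168, [0, 0, 3], 0], [168, [0, 0, 3], 0], [168, [0, 0, 0], 0]])

```text
time: 22.4
tool_pos: [0.5279, -0.1745, 0.0798]
ee_rot: [3.141, -0.001, -3.011]
wrist_force: [-0.0, -0.3, 0.2]
width: 0.0323
finger_force: 15.7
```

>>> carry_out(increments=[[168, [0, 0, 2], 0], [168, [0, 0, 2], 0], [168, [0, 0, 0], 0]])

```text
time: 22.7
tool_pos: [0.5281, -0.1746, 0.0762]
ee_rot: [3.141, -0.0, -3.011]
wrist_force: [0.0, -0.6, 0.2]
width: 0.0325
finger_force: 15.7
```

>>> carry_out(increments=[[168, [0, 0, 2], 0], [168, [0, 0, 2], 0], [168, [0, 0, 0], 0]])

```text
time: 23.0
tool_pos: [0.5286, -0.1748, 0.0744]
ee_rot: [-3.141, 0.001, -3.011]
wrist_force: [-2.6, 1.4, 6.7]
width: 0.0324
finger_force: 15.7
```

>>> carry_out(increments=[[168, [0, 0, 2], 0], [168, [0, 0, 0], 0]])

```text
time: 23.2
tool_pos: [0.5291, -0.1748, 0.0741]
ee_rot: [-3.14, 0.003, -3.011]
wrist_force: [-4.1, 1.8, 12.1]
width: 0.0321
finger_force: 15.5
```

>>> carry_out(increments=[[168, [0, 0, 2], 0], [168, [0, 0, 0], 0]])

```text
time: 23.4
tool_pos: [0.5301, -0.1747, 0.0734]
ee_rot: [-3.14, 0.005, -3.011]
wrist_force: [-3.1, 3.6, 14.9]
width: 0.0322
finger_force: 14.9
```

```bash
python3 ed.py
```

```text
[ 0.5301 -0.1747  0.0734] [-3.1  3.6 14.9]
side vertical px [[305.7, 233.6], [306.2, 298.6]]
234 287 294 8
246 288 301 14
252 287 301 15
258 288 301 14
264 288 302 15
270 288 307 20
276 288 307 20
282 288 306 19
288 290 304 15
scene vertical px [[271.7, 137.3], [274.2, 190.2]]
137 271 275 5
143 270 271 2
149 270 275 6
155 271 275 5
161 272 275 4
167 272 284 13
173 272 284 13
```

>>> carry_out(increments=[[168, [0, 0, -2], 0], [168, [0, 0, -2], 0], [166, [0, 0, 0], 0], [165, [0, 0, 0], 0], [163, [0, 0, 0], 0], [158, [0, 0, 0], 0], [140, [0, 0, 0], 0], [100, [0, 0, 0], 0]])

```text
time: 24.3
tool_pos: [0.5281, -0.1747, 0.0723]
ee_rot: [3.141, -0.0, -3.011]
wrist_force: [0.3, -0.7, -0.3]
width: 0.0473
finger_force: 0.0
```

>>> carry_out(increments=[[40, [0, 0, 0], 0], [20, [0, 0, 0], 0], [20, [0, 0, 0], 0], [20, [0, 0, -20], 0], [20, [0, 0, -40], 0], [20, [0, 0, -40], 0], [20, [0, 0, -10], 0], [20, [0, 0, 0], 0]])

```text
time: 25.1
tool_pos: [0.5294, -0.1752, 0.185]
ee_rot: [-3.139, 0.005, -3.011]
wrist_force: [0.3, 0.1, -0.9]
width: 0.0867
finger_force: 0.0
```

```bash
python3 ed.py; python3 -c "
from h import *
p=np.array([.5145,-.1775,0])
for n in('side','scene'):
    im=robot.snapshot(n); c=cam(n); h=cv2.cvtColor(im,cv2.COLOR_BGR2HSV); g=proj(c,[p+[0,0,.122],p+[0,0,.012]]); print(n,g.round(1).tolist())
    for y in range(int(g[0][1])-12,int(g[1][1])+14,5):
        x0=int(g[0][0])-25; m=[x for x in range(x0,x0+52) if (h[y,x,0]<18 or h[y,x,0]>172) and h[y,x,1]>85]; b=[x for x in range(x0,x0+52) if 100<h[y,x,0]<130 and h[y,x,1]>110]
        print(y,(m[0],m[-1]) if m else '',(b[0],b[-1],'b') if b else '')
"
```

```text
[ 0.5294 -0.1752  0.185 ] [ 0.3  0.1 -0.9]
side vertical px [[304.9, 168.9], [305.5, 248.4]]
229 287 304 18
235 286 305 20
247 287 304 18
scene vertical px [[269.6, 87.9], [272.4, 148.6]]
130 274 281 8
136 271 283 13
142 283 283 1
148 272 284 13
side [[295.9, 231.1], [297.2, 284.5]]
219  
224 (270, 273) 
229 (270, 304) 
234 (286, 305) 
239 (290, 300) (286, 304, 'b')
244 (286, 305) (292, 297, 'b')
249 (286, 305) 
254 (286, 305) 
259 (286, 305) 
264 (286, 306) 
269 (287, 306) 
274 (288, 306) 
279 (287, 306) 
284 (287, 305) 
289 (292, 302) 
294  
scene [[276.4, 130.9], [278.0, 173.4]]
118  
123  
128  
133 (271, 284) 
138  
143 (272, 283) 
148 (272, 283) 
153 (272, 284) 
158 (272, 284) 
163 (273, 284) 
168 (273, 284) 
173 (273, 285) 
178 (278, 279) 
183
```

The tube stands upright on the peg (side edges 286–306 from row 234 to 289). Next is the valve.

>>> carry_out(increments=[[0, [-2, -40, 0], 0], [0, [-2, -40, 0], 0], [0, [-2, -40, 0], 0], [0, [-1, -39, 0], 0], [0, [0, 0, 0], 8.5], [0, [0, 0, 0], 8.5], [0, [0, 0, 0], 8.5], [0, [0, 0, 0], 8.5]])

```text
time: 26.1
tool_pos: [0.555, -0.3311, 0.1796]
ee_rot: [3.141, -0.005, 2.672]
wrist_force: [-0.1, -0.8, 0.1]
width: 0.0941
finger_force: 0.0
```

>>> carry_out(increments=[[0, [0, 0, 0], 8.5], [0, [0, 0, 0], 8.5], [0, [0, 0, 0], 8.5], [0, [0, 0, 0], 8.5], [0, [0, 0, 0], 8.5], [0, [0, 0, 0], 8.5], [0, [0, 0, 0], 8.5], [0, [0, 0, 0], 0]])

```text
time: 26.9
tool_pos: [0.5551, -0.3309, 0.18]
ee_rot: [-3.138, -0.003, 1.64]
wrist_force: [0.2, 0.3, 0.2]
width: 0.0941
finger_force: 0.0
```

```bash
python3 - <<'E'
from h import *
print(pose()); C=cam('wrist'); w=robot.snapshot('wrist'); cv2.imwrite('pics/w10.png',w)
g=proj(C,[[.557,-.3315,.092]])[0].astype(int); x,y=max(g[0]-100,0),max(g[1]-75,0); c=w[y:y+150,x:x+200]; print(g,x,y,c.shape)
cv2.imwrite('pics/w10c.png',cv2.resize(c,None,fx=4,fy=4,interpolation=cv2.INTER_CUBIC))
E
```

```text
(array([ 0.5550897 , -0.33091752,  0.17995705]), array([-3.13848880e+00, -2.69719462e-03,  1.64022873e+00]))
[319 201] 219 126 (150, 200, 3)
```

View pics/w10c.png

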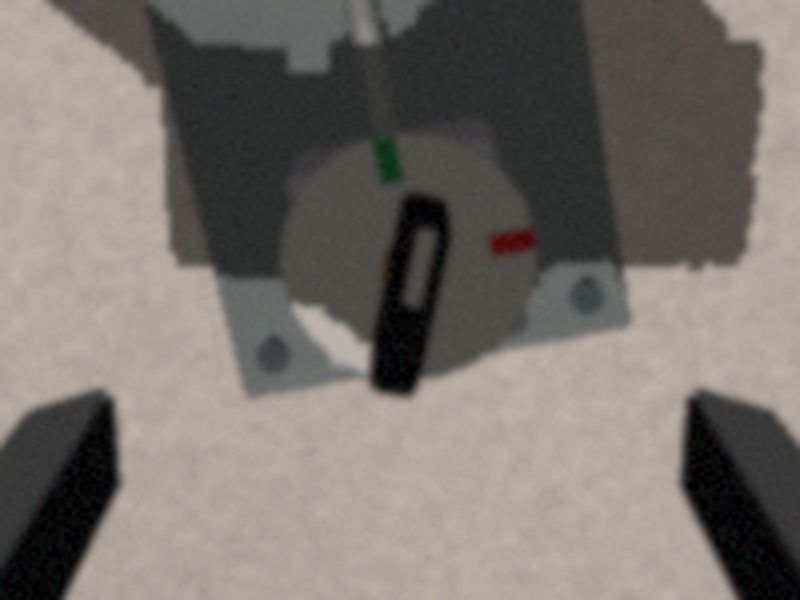

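The white line runs from crop (412,305) to (425,228), pointing between green (388,160) and red (513,242). I compute the angles.

```bash
python3 - <<'E'
from h import *
C=cam('wrist'); f=lambda x,y,z: atz(C,(219+x/4,126+y/4),z)
a,b=f(412,305,.092),f(425,228,.092); g,r=f(388,160,.05),f(513,242,.05); c=f(410,255,.05)
an=lambda p,q: np.arctan2(*(q-p)[1::-1]); w=an(a,b)
print('line',a,b,w,'end of wing',f(427,200,.092),'green',g,'red',r,'dial c',c)
v=np.array([.557,-.3315,.05]); print('station yaw',an(v,r),an(v,g)-np.pi/2,an(c,r),an(c,g)-np.pi/2)
delta((.557,-.3315,.075),w)
E
```

```text
line [ 0.55911639 -0.33233942  0.092     ] [ 0.56063639 -0.31410044  0.092     ] 1.4876508738411973 end of wing [ 0.5605726  -0.30768565  0.092     ] green [ 0.55146597 -0.3077841   0.05      ] red [ 0.58549246 -0.32707221  0.05      ] dial c [ 0.55897411 -0.33255271  0.05      ]
station yaw 0.15416897633109503 0.22924464493870556 0.20379899220514788 0.2943267569455519
pose [ 0.5552 -0.331   0.1803] [-3.1389e+00 -2.4000e-03  1.6429e+00] shift mm [ -0.9   2.1 105.3] twist 8.89
```

>>> carry_out(increments=[[0, [-1, 3, 20], 4.4], [0, [0, 0, 25], 4.5], [100, [0, 0, 25], 0], [140, [0, 0, 20], 0], [180, [0, 0, 10], 0], [180, [0, 0, 5], 0], [180, [0, 0, 0], 0], [180, [0, 0, 0], 0]])

```text
time: 27.75
tool_pos: [0.5595, -0.3327, 0.0787]
ee_rot: [3.14, 0.001, 1.485]
wrist_force: [0.0, 0.0, 0.4]
width: 0.0495
finger_force: 0.0
```

>>> carry_out(increments=[[215, [0, 0, 0], 0], [220, [0, 0, 0], 0], [224, [0, 0, 0], 0], [228, [0, 0, 0], 0], [255, [0, 0, 0], 0], [255, [0, 0, 0], 0]])

```text
time: 28.35
tool_pos: [0.5573, -0.3322, 0.0777]
ee_rot: [-3.138, -0.0, 1.484]
wrist_force: [-5.1, 0.4, 2.9]
width: 0.0119
finger_force: 29.9
```

>>> carry_out(increments=[[255, [0, -2, 2], 0], [255, [0, 0, 0], 5], [255, [0, 0, 0], 7], [255, [0, 0, 0], 7], [255, [0, 0, 0], 7], [255, [0, 0, 0], 7], [255, [0, 0, 0], 7], [255, [0, 0, 0], 0]])

```text
time: 29.15
tool_pos: [0.5578, -0.3325, 0.0777]
ee_rot: [3.138, -0.001, 0.784]
wrist_force: [-0.7, 0.1, 5.9]
width: 0.0119
finger_force: 29.9
```

```bash
python3 -c "
from h import *
print(pose(),robot.get_obs()['wrist_torque'],robot.get_obs()['wrist_force'])"
```

```text
(array([ 0.55784679, -0.33250886,  0.0776842 ]), array([ 3.13832828e+00, -9.96014924e-04,  7.84483137e-01])) [ 0.14729814  0.47336883 -0.04264262] [-0.68205715  0.0680644   5.91592183]
```

>>> carry_out(increments=[[255, [0, 0, -2], 6], [255, [0, 0, 0], 6], [255, [0, 0, 0], 6], [255, [0, 0, 0], 4], [255, [0, 0, 0], 0]])

```text
time: 29.65
tool_pos: [0.558, -0.3328, 0.0777]
ee_rot: [3.139, -0.002, 0.403]
wrist_force: [3.2, -3.2, -0.3]
width: 0.0117
finger_force: 29.9
```

```bash
python3 -c "
from h import *
print(pose(),robot.get_obs()['wrist_torque'],robot.get_obs()['wrist_force'])"
```

```text
(array([ 0.55798613, -0.332818  ,  0.07772863]), array([ 3.13892636e+00, -1.96178378e-03,  4.02533280e-01])) [-0.33828297 -0.26989568  0.0049958 ] [ 3.18985126 -3.24248788 -0.25773519]
```

Torque is still only friction, so the valve is not seated yet. I continue in small steps.

>>> carry_out(increments=[[255, [0, 0, 0], 3], [255, [0, 0, 0], 3], [255, [0, 0, 0], 0]])

```text
time: 29.95
tool_pos: [0.558, -0.3329, 0.0777]
ee_rot: [3.139, -0.002, 0.299]
wrist_force: [3.5, -3.0, -1.5]
width: 0.0116
finger_force: 29.9
```

```bash
python3 -c "
from h import *
print(pose()[1],robot.get_obs()['wrist_torque'],robot.get_obs()['wrist_force'])"
```

```text
[ 3.13892048e+00 -2.28265700e-03  2.99023872e-01] [-0.56778391 -0.49707978 -0.04919027] [ 3.48469693 -3.00722568 -1.46634325]
```

>>> carry_out(increments=[[255, [0, 0, 0], 3], [255, [0, 0, 0], 0]])

```text
time: 30.15
tool_pos: [0.558, -0.3329, 0.0778]
ee_rot: [3.139, -0.002, 0.249]
wrist_force: [4.2, -3.6, -1.5]
width: 0.0119
finger_force: 30.4
```

```bash
python3 -c "
from h import *
print(pose()[1],robot.get_obs()['wrist_torque'],robot.get_obs()['wrist_force'])"
```

```text
[ 3.13881710e+00 -2.20842045e-03  2.48603492e-01] [-0.64790963 -0.50930257  0.53335405] [ 4.20907718 -3.56126077 -1.4692147 ]
```

>>> carry_out(increments=[[255, [0, 0, 0], 2], [255, [0, 0, 0], 0]])

```text
time: 30.35
tool_pos: [0.5579, -0.3329, 0.0778]
ee_rot: [3.139, -0.002, 0.214]
wrist_force: [3.3, -3.5, -0.6]
width: 0.0122
finger_force: 31.2
```

```bash
python3 -c "
from h import *
print(pose()[1],robot.get_obs()['wrist_torque'],robot.get_obs()['wrist_force'])"
```

```text
[ 3.13885726e+00 -1.92818580e-03  2.14431386e-01] [-0.74311781 -0.4465207   0.6556179 ] [ 3.27885831 -3.46713575 -0.61340176]
```

Torque jumped to 0.5–0.66 N m, so the valve is seated at a tool yaw of about 0.275. I back off to yaw of about 1.85.

>>> carry_out(increments=[[255, [0, 0, 0], -5], [255, [0, 0, 0], -7], [255, [0, 0, 0], -7], [255, [0, 0, 0], -7], [255, [0, 0, 0], -7], [255, [0, 0, 0], -7], [255, [0, 0, 0], -7], [255, [0, 0, 0], -7]])

```text
time: 31.15
tool_pos: [0.5574, -0.3324, 0.0777]
ee_rot: [3.14, 0.0, 1.16]
wrist_force: [3.4, -1.8, 0.5]
width: 0.0118
finger_force: 30.0
```

>>> carry_out(increments=[[255, [0, 0, 0], -7], [255, [0, 0, 0], -7], [255, [0, 0, 0], -7], [255, [0, 0, 0], -7], [255, [0, 0, 0], -7], [255, [0, 0, 0], -5], [255, [0, 0, 0], 0], [255, [0, 0, 0], 0]])

```text
time: 31.95
tool_pos: [0.5569, -0.3324, 0.0777]
ee_rot: [3.141, 0.001, 1.85]
wrist_force: [1.5, -2.6, 1.7]
width: 0.0117
finger_force: 30.0
```

```bash
python3 - <<'E'
from h import *
o=robot.get_obs(); print(pose(),o['wrist_torque'],o['wrist_force'],o['width'])
for n in('side','wrist'):
    im=robot.snapshot(n); C=cam(n); h=cv2.cvtColor(im,cv2.COLOR_BGR2HSV); cv2.imwrite(f'pics/{n}12.png',im)
    gr=(h[...,0]>40)&(h[...,0]<85)&(h[...,1]>100); rd=((h[...,0]<8)|(h[...,0]>172))&(h[...,1]>150)
    g=proj(C,[[.558,-.3325,.05]])[0]; yy,xx=np.mgrid[:400,:640]; nr=np.hypot(xx-g[0],yy-g[1])<60
    for k,m in(('green',gr&nr),('red',rd&nr)):
        q=np.argwhere(m)[:,::-1]
        if len(q)>3: print(n,k,len(q),q.mean(0),atz(C,q.mean(0),.05))
    # white line pixels near wing top
    P=proj(C,[[.558,-.3325,.092]])[0]; c=(h[...,1]<60)&(h[...,2]>110)&(np.hypot(xx-P[0],yy-P[1])<14); q=np.argwhere(c)[:,::-1]; print(n,'wing top px',P,len(q))
p=np.array([.5145,-.1775,0]); im=cv2.imread('pics/side12.png'); h=cv2.cvtColor(im,cv2.COLOR_BGR2HSV)
for y in(240,250,260,280): m=[x for x in range(270,325) if h[y,x,0]<18 and h[y,x,1]>85]; print(y,m[0] if m else '',m[-1] if m else '')
E
```

```text
(array([ 0.55688612, -0.33235144,  0.07774154]), array([3.14148264e+00, 6.04403701e-04, 1.85046366e+00])) [-0.50347623 -0.15423133  0.00497925] [ 1.46815667 -2.63769134  1.70649829] 0.011729529359191882
side red 21 [361.61904762 332.9047619 ] [ 0.58217389 -0.3248457   0.05      ]
side wing top px [347.22028178 318.14776416] 0
wrist green 259 [318.91505792 225.44015444] [ 0.55761055 -0.33111441  0.05      ]
wrist red 134 [347.86567164 235.23880597] [ 0.57961594 -0.33266376  0.05      ]
wrist wing top px [319.00190053 256.74894407] 0
240  
250  
260  
280
```

```bash
python3 - <<'E'
from h import *
h=cv2.cvtColor(robot.snapshot('scene'),cv2.COLOR_BGR2HSV); C=cam('scene')
for y in range(128,184,6): m=[x for x in range(255,305) if h[y,x,0]<18 and h[y,x,1]>85]; print(y,(m[0],m[-1]) if m else '')
S=cv2.cvtColor(cv2.imread('pics/side12.png'),cv2.COLOR_BGR2HSV); print(S[250,280:315:5].tolist())
E
```

```text
128 
134 (271, 284)
140 
146 (272, 283)
152 (272, 284)
158 (272, 284)
164 (273, 285)
170 (273, 285)
176 (274, 283)
182 
[[110, 43, 18], [105, 30, 17], [135, 32, 16], [8, 46, 22], [120, 48, 16], [110, 48, 16], [120, 21, 24]]
```

The tube is unchanged in the scene view; in the side view the dark gripper is hiding it. The wing is held a quarter turn open, so I hand in.

```bash
python3 -c "
from bench import robot
print(robot.close_job())"
```

```text
the job is handed in; nothing more can be done
None
```

The job is handed in, verdict not shown: the tube stands mouth down over the peg, released with its rim on the plate. The valve was seated, then backed off about a quarter turn with the wing still gripped, at about 32 s. The tube slipped from the gripper onto the cradle early on and I picked it up again, and I never moved the vial or the beaker.

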